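# Stack the stoneware dishes under the hedgehog

### The arm

A 7-joint arm with a two-finger parallel gripper is mounted at the origin on the work surface. World frame = base frame: x ahead of the robot, y to its left, z up, the work surface at z = 0. Lengths are in mm, angles in rad, forces in N, time in s.
With the tool pointing down it reaches from about 425 to 925 mm from the base axis. Payload 6.8 kg.
Tool frame: the origin (TCP) lies at the very end of the fingers, on their centre line; the grasp point (between the pads) lies 19 mm behind it (manip.hold_point_z is the distance from the TCP to the grasp point, in mm); z points along the fingers, y is the line along which they close (so a half turn about z gives the same grasp; the last joint's range is limited). The gripper opens to 88 mm and grips with 3 to 60 N. Pads are 20 mm wide; open, the fingers measure 115 mm over their backs; the gripper's body (75 mm by 178 mm) begins 61 mm behind the grasp point.
Start: joints at [1.049, 0.477, 0.022, 1.555, -0.011, 1.109, -0.083], TCP at [271.422, -618.043, 222.664] pointing down, gripper open.
Joint ranges: [-2.96, 2.96], [-0.34, 2.1], [-1.41, 1.46], [0.24, 2.44], [-1.37, 4.51], [0.17, 1.92], [-2.96, 2.96]. Speed limits (rad/s): [2.39, 2.39, 3.14, 3.14, 3.14, 3.14, 3.14].

### API

Orientations are given as [roll, pitch, yaw] about the fixed x, y, z axes, in that order (R = Rz(yaw) Ry(pitch) Rx(roll)).
In Python, from bench import manip, cams gives the robot as it stands. The module is installed in compiled form; this text tells all that it offers.
- The arm moves only by the shell command python3 -m creep 'ROWS' [FORCE]. ROWS is a JSON object of lists of equal length, an entry for each row: "gripper": the opening, from 0 (shut) to 1 (fully open); "travel": the shift along the tool's x, y, z in m, a list of three; "rot": the turn, a rotation vector about the tool's x, y, z in rad, a list of three. In form: {"gripper": [gripper, ...], "travel": [[x, y, z], ...], "rot": [[rx, ry, rz], ...]}. A call has 1 to 12 rows; each row is the pose to reach, as a shift and turn from the pose commanded when the call began, along the tool's axes at that moment; what a row does not reach only later rows make up. A row lasts 1/8 s, in which the tool goes at most 62.5 mm and 10.7 degrees, less where a joint would pass 70% of its speed; a pose out of reach is approached as far as the arm can. A call with a gripper value outside its range is refused whole. The fingers move at their own pace and stop on an object; FORCE is the grip in N (left out, the last holds). Time passes only in rows, so rows that repeat a pose let the fingers close. It gives the time, the measured TCP pose, the force, the opening and the grip force at its end, in the units of the state.
- manip.get_state(): the state, without advancing time (a new reading comes with each control period).
- cams.capture(name): name is "side" or "top"; returns a dict with "color" (480x640x3 uint8, blue, green, red), "fx", "fy", "cx", "cy" (pixels), "k1" (the pictures are not rectified: a ray, as slopes to the right and down, at radius r is drawn at 1 + k1 r^2 times it, then the intrinsics apply), "R" (3x3) and "t" (3): a world point X has camera coordinates R X + t. Camera axes: x right, y down, z forward; pixel columns grow to the right and rows downward; lengths in mm; the calibration is good to about 2 mm. A picture is of the moment at which its call begins. There is no depth.
- manip.finish_job(): hands the job in; it is judged then, once.
The state is a dict: "time_s": time; "qpos": joint angles; "qvel": joint speeds; "joint_efforts": joint torques, N m; "tcp_pos": TCP position; "eef_rot": TCP orientation; "ft_force": force on the tool from outside, world axes, zero at the start; "wrist_torque": the same for the moment, N m; "opening": finger opening in mm; "grasp_force": force on a finger pad.
Only numpy, scipy, OpenCV 4.12 (cv2) and the standard library are available. Lean on these libraries where they do the work, as an engineer would, in place of code of your own. Each camera call takes 0.05 s, during which the arm holds its last target. There are 200 camera calls.

### The job

Clear the sideboard by building the stoneware set into its tower: stand the largest dish in the middle of the round cork coaster, seat the middle dish in its recess, then the smallest dish in that one, and last the hedgehog with its foot in the smallest dish. Move them one at a time in this order without dropping or toppling any, let go of the finished tower, and leave everything else on the sideboard where it is.

Things in the scene. Friction and masses are not known exactly. Their poses are not given: they have to be found in the camera images.
- dish_large: Largest of three round off-white stoneware stacking dishes with a bare clay band at the foot: 70 mm across, 40 mm high; in its top a flat-floored recess 64 mm across and 10 mm deep (floor 30 mm above the underside, rim wall 3 mm). 0.25 kg or so. Origin: centre of the underside; z up the dish.
- dish_medium: Middle stoneware dish, same look: 55 mm across, 40 mm high, recess 48 mm across and 10 mm deep (floor at 30 mm, rim wall 3.5 mm). Seated in the large dish, its underside is on that recess floor. Origin: centre of the underside; z up.
- dish_small: Smallest stoneware dish, same look: 39 mm across, 38 mm high, recess 33 mm across and 7 mm deep (floor at 31 mm, rim wall 3 mm). Origin: centre of the underside; z up.
- hedgehog: Brown ceramic hedgehog with dark spines, 61 mm long, 36 mm wide, 49 mm high (body a lying barrel of radius 18 mm, axis 26 mm above the underside; spines only for the eye), on one round clay foot 24 mm across; belly 8 mm above the underside. Grip across its width, at its middle. Origin: centre of the foot's underside; x from nose (-x) to tail, z up.
- cork_coaster: Round cork coaster, 96 mm across, 5 mm thick, fixed to the top. Origin: centre of its underside, on the sideboard.
- slate_coaster: Square dark slate coaster, 88 mm, 6 mm thick, fixed; not to be used. Origin: centre of its underside.
- tealight: Bystander: amber glass tealight holder, 44 mm across, 26 mm high, loose. Origin: centre of its underside.
- bell: Bystander: small brass hand bell standing on its mouth, 40 mm across, 49 mm high, loose. Origin: centre of its underside.
- pencil_cup: Bystander: red plastic pencil cup, 80 mm across the rim, 100 mm high, with pencils up to 175 mm, loose. Origin: centre of its underside.
- ashtray: Bystander: square greenish glass ashtray with keys in it, 110 mm square, 32 mm high, loose. Origin: centre of its underside.

How it is judged:
By the outcome, as a careful person would: the job done as asked, in the order asked, and still so for the second after the job is handed in, with the robot touching nothing.
It also fails if it takes over 112 s, if anything falls off the work surface, if the arm or the gripper's body presses on something with over 40 N, if the wrist force passes 120 N, or if a joint passes its speed limit or range.

## Working session

There is one attempt and no reset: what is moved stays moved. The work goes in short steps, Python scripts to look and compute and a shell command to move; the robot and the scene stay as the last step left them, time stands still between calls to the robot, and variables do not carry over. Pictures are saved under pics/ and viewed, at most 14 in all, crops included, and the job is handed in when it is done.

```bash
mkdir -p pics
python3 - <<'E'
from bench import manip,cams
import cv2
s=manip.get_state();print(s)
for n in("top","side"):
    c=cams.capture(n);cv2.imwrite(f"pics/{n}0.png",c["color"]);print({k:c[k] for k in c if k!="color"})
E
```

```text
{'time_s': 0.0, 'qpos': array([ 1.04889699,  0.47779059,  0.02234287,  1.55641744, -0.01150109,
        1.10927957, -0.08310325]), 'qvel': array([ 0.00018234,  0.00126521,  0.0003929 ,  0.0004351 , -0.00023061,
       -0.00212104,  0.00049433]), 'joint_efforts': array([ 6.75882402e-04, -5.82856393e+01,  1.53469048e+00, -2.72611856e+01,
       -5.43676643e-02,  1.70430407e-02,  2.27026480e-04]), 'tcp_pos': array([ 271.16294956, -617.50251689,  221.70251278]), 'eef_rot': array([-3.13983077e+00,  1.30977162e-04,  4.13814885e-01]), 'ft_force': array([-0.72344099, -0.73971307, -0.12498834]), 'wrist_torque': array([0.02817154, 0.07504913, 0.00907142]), 'grasp_force': 0.0, 'opening': 87.76190465236715}
{'fx': 487.14448044907243, 'fy': 487.14448044907243, 'cx': 322.86036462793885, 'cy': 240.70564239009298, 'k1': -0.13041235198594509, 'R': array([[-0.01514087, -0.99972718,  0.01778549],
       [-0.98901549,  0.01235823, -0.14729435],
       [ 0.14703437, -0.01982029, -0.98893278]]), 't': array([-71.16750798, 604.8872113 , 809.53624943])}
{'fx': 541.452258404909, 'fy': 541.452258404909, 'cx': 321.0642017722153, 'cy': 239.30882097479025, 'k1': -0.13449510917932225, 'R': array([[-0.93888105, -0.34423978,  0.00116494],
       [-0.25359971,  0.68937261, -0.67856657],
       [ 0.23278653, -0.63738871, -0.73453799]]), 't': array([565.58421255, 212.71625909, 841.84566939])}
```

View pics/top0.png

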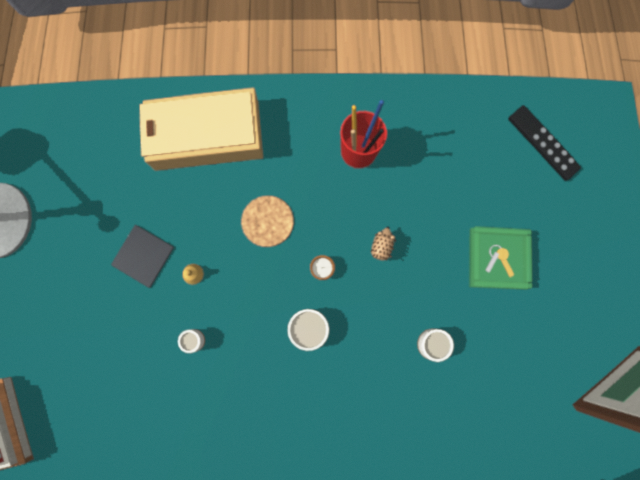

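View pics/side0.png

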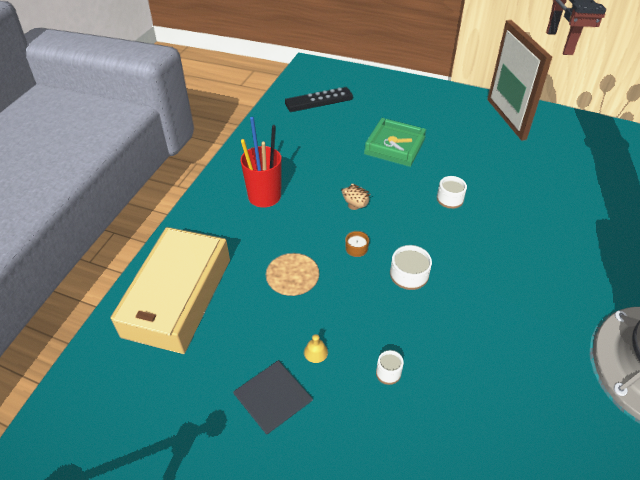

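The top view shows the large dish at (309,330), medium at (436,345), small at (191,341), hedgehog at (383,245) with its nose toward the top right, cork at (267,221), tealight at (322,268) and bell at (193,274). The side view shows large at (411,267), medium at (452,192), small at (390,367), hedgehog at (355,196) and cork at (292,274).

```bash
cat > h.py <<'E'
import cv2,numpy as np
from bench import manip,cams
def und(c,p):
    K=np.array([[c["fx"],0,c["cx"]],[0,c["fy"],c["cy"]],[0,0,1]])
    return cv2.undistortPoints(np.array(p,float).reshape(-1,1,2),K,np.array([c["k1"],0,0,0.]))[:,0]
def rays(c,p):
    n=und(c,p);d=np.c_[n,np.ones(len(n))]@c["R"]
    return -c["R"].T@c["t"],d
def plane(c,p,z):
    o,d=rays(c,p);return o+d*((z-o[2])/d[:,2])[:,None]
def proj(c,X):
    X=np.atleast_2d(X).astype(float);K=np.array([[c["fx"],0,c["cx"]],[0,c["fy"],c["cy"]],[0,0,1]])
    return cv2.projectPoints(X,cv2.Rodrigues(c["R"])[0],c["t"],K,np.array([c["k1"],0,0,0.]))[0][:,0]
def tri(c1,p1,c2,p2):
    P=lambda c:np.c_[c["R"],c["t"]]
    h=cv2.triangulatePoints(P(c1),P(c2),und(c1,[p1]).T,und(c2,[p2]).T)[:,0]
    return h[:3]/h[3]
def circ(P):
    A=np.c_[2*P[:,:2],np.ones(len(P))];s=np.linalg.lstsq(A,(P[:,:2]**2).sum(1),rcond=None)[0]
    return s[0],s[1],np.sqrt(s[2]+s[0]**2+s[1]**2)
E
python3 - <<'E'
from h import *
T=cv2.imread("pics/top0.png");S=cv2.imread("pics/side0.png")
f=lambda I,x,y:cv2.resize(I[y-30:y+30,x-30:x+30],(260,260),interpolation=cv2.INTER_NEAREST)
L=[(309,330),(436,345),(191,341)];M=[(411,267),(452,192),(390,367)]
cv2.imwrite("pics/crop.png",np.vstack([np.hstack([f(T,*p) for p in L]),np.hstack([f(S,*p) for p in M])]))
for (x,y),I in((L[0],T),(M[0],S)): print(I[y-28:y+29:1,x].tolist())
E
```

```text
[[121, 123, 42], [120, 120, 39], [119, 119, 38], [121, 122, 40], [121, 121, 42], [122, 122, 44], [127, 129, 75], [183, 191, 176], [234, 239, 239], [215, 224, 227], [186, 204, 212], [183, 203, 211], [182, 202, 211], [182, 203, 211], [184, 204, 211], [181, 202, 210], [182, 203, 210], [183, 203, 211], [182, 204, 211], [183, 204, 211], [183, 203, 210], [183, 202, 210], [182, 204, 211], [184, 204, 211], [182, 203, 210], [183, 203, 210], [183, 204, 210], [183, 203, 210], [183, 203, 210], [184, 204, 212], [184, 204, 213], [183, 203, 212], [184, 203, 212], [182, 202, 210], [183, 203, 211], [183, 202, 210], [183, 203, 212], [184, 205, 213], [184, 203, 211], [182, 202, 211], [182, 202, 211], [184, 204, 212], [184, 204, 211], [183, 204, 211], [178, 197, 204], [181, 198, 204], [217, 225, 224], [224, 230, 222], [182, 188, 155], [134, 136, 76], [123, 122, 44], [123, 121, 41], [121, 120, 40], [122, 121, 42], [120, 119, 39], [122, 122, 41], [122, 121, 41]]
[[130, 127, 25], [130, 127, 24], [129, 127, 20], [130, 127, 20], [129, 125, 15], [136, 133, 40], [211, 213, 183], [247, 247, 247], [245, 245, 245], [245, 246, 246], [242, 244, 244], [201, 216, 216], [181, 200, 202], [181, 201, 202], [180, 199, 201], [182, 200, 202], [180, 200, 201], [180, 201, 202], [181, 200, 202], [181, 201, 203], [181, 200, 201], [182, 201, 203], [181, 200, 202], [180, 200, 202], [182, 201, 203], [181, 200, 201], [182, 201, 203], [180, 200, 201], [182, 199, 202], [180, 200, 202], [179, 199, 200], [181, 200, 201], [181, 200, 202], [181, 200, 202], [201, 215, 215], [242, 244, 244], [247, 247, 247], [245, 246, 246], [245, 246, 245], [243, 244, 243], [240, 242, 241], [245, 246, 245], [245, 246, 245], [245, 246, 245], [245, 246, 245], [245, 246, 245], [245, 246, 245], [242, 244, 244], [201, 216, 226], [99, 133, 174], [114, 130, 137], [130, 126, 18], [129, 126, 15], [131, 127, 21], [130, 126, 21], [130, 127, 17], [131, 125, 17]]
```

View pics/crop.png

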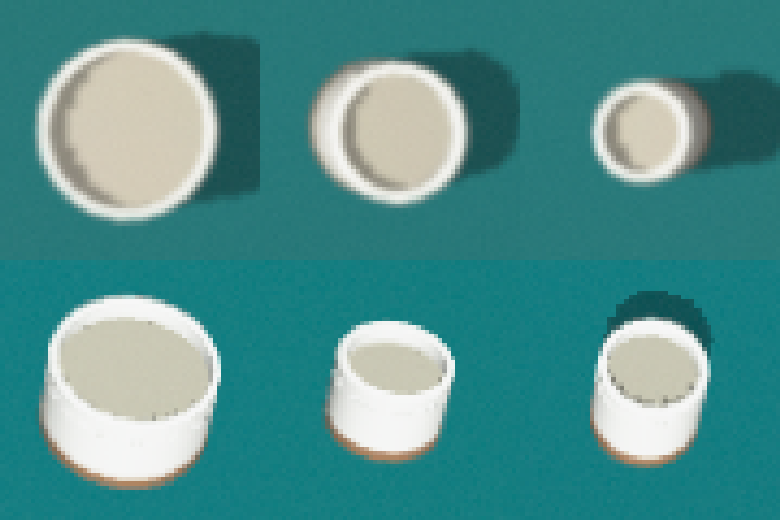

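The crop shows clean rims in both views; in the top view, the medium dish shows its wall to the left and the small dish to the right. I'll fit the outward half of each outline as the rim, and find the height where the two views agree.

```bash
cat >> h.py <<'E'
def outline(I,x,y,r,th=130,k=8):
    x0,y0=max(x-r,0),max(y-r,0);c=I[y0:y+r,x0:x+r,2]
    u=cv2.resize(c,None,fx=k,fy=k,interpolation=cv2.INTER_CUBIC)
    m=cv2.morphologyEx((u>th).astype(np.uint8),cv2.MORPH_CLOSE,np.ones((25,25)))
    C=cv2.findContours(m,cv2.RETR_EXTERNAL,cv2.CHAIN_APPROX_NONE)[0]
    C=min([a for a in C if cv2.contourArea(a)>2000],key=lambda a:np.hypot(*(np.array(cv2.minEnclosingCircle(a)[0])-[(x-x0)*k,(y-y0)*k])))
    return (C[:,0]+.5)/k-.5+[x0,y0]
def rim(c,p,h):
    P=plane(c,p,h);o=-c["R"].T@c["t"];q=np.array(circ(P))
    for _ in range(15):
        d=q[:2]-o[:2];d/=np.linalg.norm(d)
        q=np.array(circ(P[((P[:,:2]-q[:2])@d>0.1*q[2])]))
    return q
def both(ct,pt,cs,ps,hs):
    r=[(np.linalg.norm((a:=rim(ct,pt,h))[:2]-(b:=rim(cs,ps,h))[:2]),h,a,b) for h in hs]
    return min(r,key=lambda v:v[0])
E
python3 - <<'E'
from h import *
np.set_printoptions(precision=1,suppress=True)
ct=cams.capture("top");cs=cams.capture("side")
for n,a,b,r,h in(("L",(309,330),(411,267),30,40),("M",(436,345),(452,192),30,40),("S",(191,341),(390,367),25,38),("cork",(267,221),(292,274),36,5)):
    pt=outline(ct["color"],*a,r);ps=outline(cs["color"],*b,r)
    print(n,both(ct,pt,cs,ps,np.arange(-10,60,.5)),"nominal",rim(ct,pt,h),rim(cs,ps,h))
print("tea",plane(ct,[(322,268)],26),"bell",plane(ct,[(193,274)],49))
f=lambda I,x,y:cv2.resize(I[y-30:y+30,x-30:x+30],(390,390),interpolation=cv2.INTER_NEAREST)
cv2.imwrite("pics/hh.png",np.hstack([f(ct["color"],383,245),f(cs["color"],355,196)]))
E
```

```text
L (np.float64(1.080896097548312), np.float64(41.0), array([450.4, -51.2,  36. ]), array([451.5, -51.3,  34.5])) nominal [450.3 -51.2  36. ] [451.5 -52.2  34.6]
M (np.float64(0.9283067792022553), np.float64(40.5), array([ 418.4, -276.2,   28.3]), array([ 419.4, -276.3,   27.1])) nominal [ 418.4 -276.3   28.3] [ 419.4 -276.9   27.1]
S (np.float64(1.0815496742108872), np.float64(38.5), array([432. , 156. ,  20.3]), array([433. , 156.3,  19.2])) nominal [431.9 156.1  20.4] [433.  156.   19.2]
cork (np.float64(0.8165778990250673), np.float64(5.5), array([648.7,  23. ,  48.2]), array([649.4,  23.3,  47.8])) nominal [648.8  23.   48.2] [649.6  22.9  47.8]
tea [[557.6 -77.6  26. ]] bell [[547.6 147.3  49. ]]
```

View pics/hh.png

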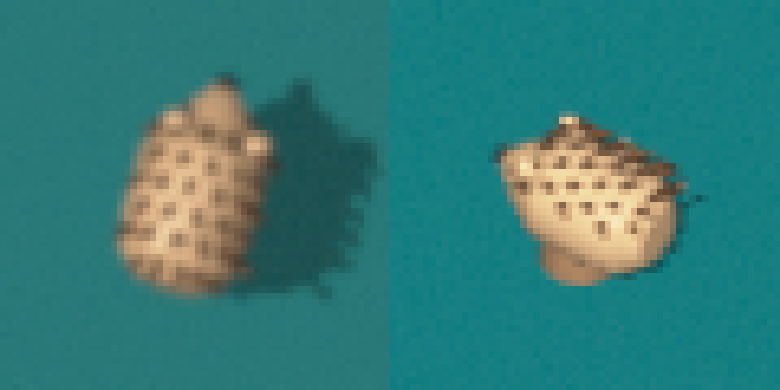

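Everything was measured to about 1 mm, and the heights agree with the text: L (451,-51.5), M (419,-276.3), S (432.5,156.1), cork (649.1,23). The hedgehog crop shows it nose up-right in the top view, with its foot at about (573,270) in the crop of the side view. Next I work out the move to the large dish.

```bash
cat > go.py <<'E'
import sys,numpy as np
from scipy.spatial.transform import Rotation as Ro
from bench import manip
s=manip.get_state();R=Ro.from_euler("xyz",s["eef_rot"])
print("t %.2f tcp %s rot %s F %s open %.1f grip %.1f"%(s["time_s"],s["tcp_pos"].round(1),s["eef_rot"].round(3),s["ft_force"].round(1),s["opening"],s["grasp_force"]))
for a in sys.argv[1:]:
    v=[float(x) for x in a.split(",")];yaw=v[3] if len(v)>3 else s["eef_rot"][2]
    print(a,"travel",(R.inv().apply(np.array(v[:3])-s["tcp_pos"])/1000).round(4).tolist(),"rot",(R.inv()*Ro.from_euler("xyz",[np.pi,0,yaw])).as_rotvec().round(4).tolist())
E
python3 go.py 451,-51.5,120 451,-51.5,12
```

```text
t 0.20 tcp [ 271.3 -617.7  222.1] rot [-3.141  0.     0.414] F [-0.4  0.4 -0.3] open 87.6 grip 0.0
451,-51.5,120 travel [0.3922, -0.4461, 0.1025] rot [-0.0011, 0.0, -0.0]
451,-51.5,12 travel [0.3922, -0.4459, 0.2105] rot [-0.0011, 0.0, -0.0]
```

```bash
python3 -m creep '{"gripper":[1,1,1,1,1,1,1,1,1,1,1,1],"travel":[[0.04,-0.045,0.01],[0.08,-0.09,0.02],[0.12,-0.135,0.03],[0.16,-0.18,0.04],[0.2,-0.226,0.05],[0.24,-0.271,0.06],[0.28,-0.316,0.07],[0.32,-0.361,0.08],[0.36,-0.408,0.09],[0.392,-0.446,0.102],[0.392,-0.446,0.102],[0.392,-0.446,0.102]],"rot":[[0,0,0],[0,0,0],[0,0,0],[0,0,0],[0,0,0],[0,0,0],[0,0,0],[0,0,0],[0,0,0],[0,0,0],[0,0,0],[0,0,0]]}'; python3 go.py 451,-51.5,120 451,-51.5,12
```

```text
time_s: 1.7
tcp_pos: [450.8, -52.7, 120.6]
eef_rot: [3.141, 0.001, 0.414]
ft_force: [0.1, -0.2, 0.5]
opening: 87.6
grasp_force: 0.0
t 1.70 tcp [450.8 -52.7 120.6] rot [3.141e+00 1.000e-03 4.140e-01] F [ 0.1 -0.2  0.5] open 87.6 grip 0.0
451,-51.5,120 travel [0.0007, -0.001, 0.0006] rot [0.0002, 0.0006, 0.0]
451,-51.5,12 travel [0.0008, -0.0011, 0.1086] rot [0.0002, 0.0006, 0.0]
```

```bash
python3 -m creep '{"gripper":[1,1,1,1,1,0.7,0.6,0.6,0.6,0.6],"travel":[[0.001,-0.001,0.03],[0.001,-0.001,0.06],[0.001,-0.001,0.09],[0.001,-0.001,0.108],[0.001,-0.001,0.108],[0.001,-0.001,0.108],[0.001,-0.001,0.108],[0.001,-0.001,0.108],[0.001,-0.001,0.108],[0.001,-0.001,0.108]],"rot":[[0,0,0],[0,0,0],[0,0,0],[0,0,0],[0,0,0],[0,0,0],[0,0,0],[0,0,0],[0,0,0],[0,0,0]]}' 20
```

```text
time_s: 2.95
tcp_pos: [452.2, -51.1, 13.5]
eef_rot: [3.14, -0.001, 0.413]
ft_force: [-2.1, -1.1, 7.1]
opening: 69.8
grasp_force: 20.0
```

```bash
python3 -m creep '{"gripper":[0.6,0.6,0.6,0.6,0.6,0.6],"travel":[[0,0,-0.01],[0,0,-0.03],[0,0,-0.055],[0,0,-0.075],[0,0,-0.08],[0,0,-0.08]],"rot":[[0,0,0],[0,0,0],[0,0,0],[0,0,0],[0,0,0],[0,0,0]]}'; python3 go.py 649.1,23,93 649.1,23,24 649.1,23,18.5
```

```text
time_s: 3.7
tcp_pos: [451.3, -50.8, 92.7]
eef_rot: [3.141, -0.0, 0.414]
ft_force: [0.4, -0.6, -3.5]
opening: 69.5
grasp_force: 20.0
t 3.70 tcp [451.3 -50.8  92.7] rot [ 3.141 -0.     0.414] F [ 0.4 -0.6 -3.5] open 69.5 grip 20.0
649.1,23,93 travel [0.2108, 0.012, -0.0003] rot [0.0002, -0.0001, -0.0]
649.1,23,24 travel [0.2108, 0.012, 0.0687] rot [0.0002, -0.0001, -0.0]
649.1,23,18.5 travel [0.2107, 0.012, 0.0742] rot [0.0002, -0.0001, -0.0]
```

```bash
python3 -m creep '{"gripper":[0.6,0.6,0.6,0.6,0.6,0.6,0.6,0.6,0.6,0.6,0.6],"travel":[[0.01,0.001,0],[0.035,0.002,0],[0.07,0.004,0],[0.105,0.006,0],[0.14,0.008,0],[0.175,0.01,0],[0.2,0.0115,0],[0.211,0.012,0.005],[0.211,0.012,0.03],[0.211,0.012,0.055],[0.211,0.012,0.066]],"rot":[[0,0,0],[0,0,0],[0,0,0],[0,0,0],[0,0,0],[0,0,0],[0,0,0],[0,0,0],[0,0,0],[0,0,0],[0,0,0]]}'; python3 go.py 649.1,23,18.5
```

```text
time_s: 5.08
tcp_pos: [647.6, 22.7, 24.2]
eef_rot: [-3.141, 0.004, 0.414]
ft_force: [0.1, 0.3, -2.7]
opening: 69.4
grasp_force: 20.0
t 5.08 tcp [647.6  22.7  24.2] rot [-3.141  0.004  0.414] F [ 0.1  0.3 -2.7] open 69.4 grip 20.0
649.1,23,18.5 travel [0.0015, 0.0003, 0.0057] rot [-0.0011, 0.004, -0.0]
```

Run:
```python
from h import *
for n in("side","top"):
    c=cams.capture(n);x,y=proj(c,[649,23,30])[0].astype(int);cv2.imwrite(f"pics/a{n}.png",c["color"])
a=cv2.imread("pics/aside.png");b=cv2.imread("pics/atop.png")
cv2.imwrite("pics/place1.png",np.hstack([cv2.resize(a[170:320,220:370],(400,400)),cv2.resize(b[150:300,190:340],(400,400))]))
```

```text
(no output)
```

View pics/place1.png

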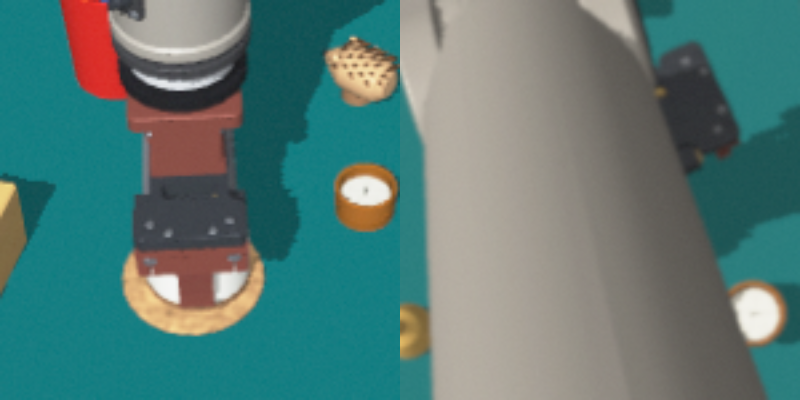

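The side view shows the dish held just above the cork, centred; the arm blocks the top view. Lowering now.

```bash
python3 -m creep '{"gripper":[0.6,0.6,0.6,0.6],"travel":[[0.0005,0,0.002],[0.0005,0,0.004],[0.0005,0,0.006],[0.0005,0,0.006]],"rot":[[0,0,0],[0,0,0],[0,0,0],[0,0,0]]}'
```

```text
time_s: 5.68
tcp_pos: [650.0, 23.3, 20.8]
eef_rot: [3.142, -0.0, 0.414]
ft_force: [-0.0, -0.2, -2.8]
opening: 69.7
grasp_force: 20.0
```

```bash
python3 -m creep '{"gripper":[0.6,0.6,0.6,0.6],"travel":[[0,0,0.001],[0,0,0.002],[0,0,0.002],[0,0,0.002]],"rot":[[0,0,0],[0,0,0],[0,0,0],[0,0,0]]}'
```

```text
time_s: 6.18
tcp_pos: [650.1, 23.3, 18.7]
eef_rot: [3.142, -0.0, 0.414]
ft_force: [-0.1, -0.2, -3.2]
opening: 69.3
grasp_force: 20.0
```

```bash
python3 -m creep '{"gripper":[0.6,0.6,0.6,0.6],"travel":[[0,0,0.001],[0,0,0.0015],[0,0,0.0015],[0,0,0.0015]],"rot":[[0,0,0],[0,0,0],[0,0,0],[0,0,0]]}'
```

```text
time_s: 6.68
tcp_pos: [650.1, 23.3, 18.6]
eef_rot: [3.141, -0.0, 0.414]
ft_force: [-5.0, -1.1, 9.4]
opening: 69.9
grasp_force: 20.0
```

Contact; release and retreat upward.

```bash
python3 -m creep '{"gripper":[0.82,0.9,1,1,1,1,1,1,1],"travel":[[0,0,0.001],[0,0,0],[0,0,0],[0,0,0],[0,0,-0.02],[0,0,-0.06],[0,0,-0.11],[0,0,-0.14],[0,0,-0.14]],"rot":[[0,0,0],[0,0,0],[0,0,0],[0,0,0],[0,0,0],[0,0,0],[0,0,0],[0,0,0],[0,0,0]]}'; python3 go.py 419,-276.3,120 419,-276.3,14
```

```text
time_s: 7.8
tcp_pos: [652.2, 23.6, 161.5]
eef_rot: [3.139, -0.007, 0.414]
ft_force: [-0.4, -0.4, -0.2]
opening: 87.9
grasp_force: 0.0
t 7.80 tcp [652.2  23.6 161.5] rot [ 3.139 -0.007  0.414] F [-0.4 -0.4 -0.2] open 87.9 grip 0.0
419,-276.3,120 travel [-0.3343, 0.1808, 0.0397] rot [0.0023, -0.0066, -0.0]
419,-276.3,14 travel [-0.335, 0.1806, 0.1457] rot [0.0023, -0.0066, -0.0]
```

```bash
python3 -m creep '{"gripper":[1,1,1,1,1,1,1,1,1,1],"travel":[[-0.04,0.022,0],[-0.08,0.043,0.005],[-0.12,0.065,0.01],[-0.16,0.087,0.015],[-0.2,0.108,0.02],[-0.24,0.13,0.025],[-0.28,0.152,0.03],[-0.32,0.174,0.035],[-0.3335,0.181,0.037],[-0.3335,0.181,0.037]],"rot":[[0,0,0],[0,0,0],[0,0,0],[0,0,0],[0,0,0],[0,0,0],[0,0,0],[0,0,0],[0,0,0],[0,0,0]]}'
python3 - <<'E'
from h import *
np.set_printoptions(precision=1,suppress=True)
ct=cams.capture("top");cs=cams.capture("side")
for n,c in(("top",ct),("side",cs)):
    p=proj(c,[649,23,45])[0].astype(int);I=c["color"].copy();I[(I[...,1]<150)]=0   # white dish vs cork
    try:print(n,rim(c,outline(I,*p,36,150),45))
    except Exception as e:print(n,e)
cv2.imwrite("pics/b.png",np.hstack([cv2.resize(cs["color"],(400,300)),cv2.resize(ct["color"],(400,300))]))
E
python3 go.py 419,-276.3,120 419,-276.3,14
```

```text
time_s: 9.05
tcp_pos: [416.8, -276.6, 119.8]
eef_rot: [-3.141, 0.0, 0.412]
ft_force: [-0.1, 0.3, -1.0]
opening: 88.3
grasp_force: 0.0
top [644.3  22.8  41.3]
side [649.   22.8  34.8]
t 9.15 tcp [ 418.5 -275.1  120.2] rot [-3.141e+00 -1.000e-03  4.160e-01] F [-0.2 -0.2  0.4] open 87.8 grip 0.0
419,-276.3,120 travel [-0.0, 0.0013, 0.0002] rot [-0.0004, -0.0008, 0.0]
419,-276.3,14 travel [-0.0001, 0.0013, 0.1062] rot [-0.0004, -0.0008, 0.0]
```

View pics/b.png

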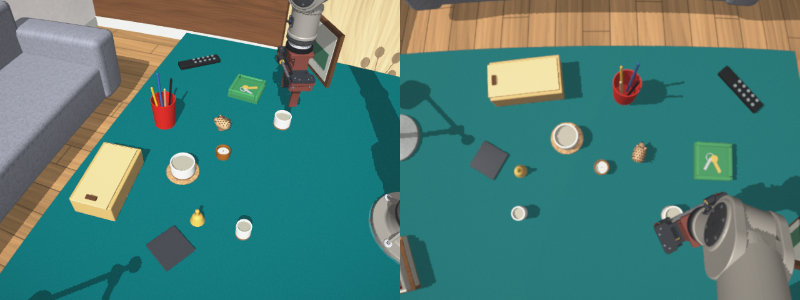

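The large dish stands at about (649,23) on the cork and the gripper is above the medium dish. Grasping it.

```bash
python3 -m creep '{"gripper":[1,1,1,1,1,0.7,0.5,0.5,0.5,0.5,0.5],"travel":[[0,0.001,0.03],[0,0.001,0.06],[0,0.001,0.09],[0,0.001,0.105],[0,0.001,0.105],[0,0.001,0.105],[0,0.001,0.105],[0,0.001,0.105],[0,0.001,0.105],[0,0.001,0.105],[0,0.001,0.105]],"rot":[[0,0,0],[0,0,0],[0,0,0],[0,0,0],[0,0,0],[0,0,0],[0,0,0],[0,0,0],[0,0,0],[0,0,0],[0,0,0]]}' 20;python3 go.py
```

```text
time_s: 10.52
tcp_pos: [418.0, -277.6, 15.6]
eef_rot: [3.141, -0.0, 0.414]
ft_force: [-0.7, -0.4, 6.5]
opening: 54.5
grasp_force: 20.0
t 10.53 tcp [ 418.  -277.6   15.6] rot [ 3.141 -0.     0.414] F [-0.7 -0.4  6.5] open 54.5 grip 20.0
```

```bash
python3 -m creep '{"gripper":[0.5,0.5,0.5,0.5,0.5,0.5,0.5],"travel":[[0,0,-0.01],[0,0,-0.03],[0,0,-0.06],[0,0,-0.085],[0,0,-0.1],[0,0,-0.1],[0,0,-0.1]],"rot":[[0,0,0],[0,0,0],[0,0,0],[0,0,0],[0,0,0],[0,0,0],[0,0,0]]}'; python3 go.py 647.4,22.4,115
```

```text
time_s: 11.4
tcp_pos: [417.2, -277.1, 114.4]
eef_rot: [-3.14, 0.001, 0.414]
ft_force: [-0.0, 0.6, -2.1]
opening: 54.5
grasp_force: 20.0
t 11.40 tcp [ 417.2 -277.1  114.4] rot [-3.14e+00  1.00e-03  4.14e-01] F [-0.   0.6 -2.1] open 54.5 grip 20.0
647.4,22.4,115 travel [0.3312, -0.1817, -0.0007] rot [-0.0011, 0.0009, -0.0]
```

```bash
python3 -m creep '{"gripper":[0.5,0.5,0.5,0.5,0.5,0.5,0.5,0.5,0.5,0.5,0.5,0.5],"travel":[[0.01,-0.006,0],[0.04,-0.022,0],[0.075,-0.041,0],[0.115,-0.063,0],[0.155,-0.085,0],[0.195,-0.107,0],[0.235,-0.129,0],[0.275,-0.151,0],[0.305,-0.168,0],[0.325,-0.179,0],[0.331,-0.182,0],[0.331,-0.182,0]],"rot":[[0,0,0],[0,0,0],[0,0,0],[0,0,0],[0,0,0],[0,0,0],[0,0,0],[0,0,0],[0,0,0],[0,0,0],[0,0,0],[0,0,0]]}'; python3 go.py 647.4,22.4,70 647.4,22.4,50.6
```

```text
time_s: 12.9
tcp_pos: [647.3, 21.5, 114.7]
eef_rot: [3.141, 0.001, 0.413]
ft_force: [0.4, -0.7, -1.4]
opening: 54.4
grasp_force: 20.0
t 12.90 tcp [647.3  21.5 114.7] rot [3.141e+00 1.000e-03 4.130e-01] F [ 0.4 -0.7 -1.4] open 54.4 grip 20.0
647.4,22.4,70 travel [0.0005, -0.0007, 0.0447] rot [0.0002, 0.0012, 0.0]
647.4,22.4,50.6 travel [0.0005, -0.0007, 0.0641] rot [0.0002, 0.0012, 0.0]
```

```bash
python3 -m creep '{"gripper":[0.5,0.5,0.5,0.5,0.5],"travel":[[0,-0.001,0.015],[0,-0.001,0.035],[0,-0.001,0.045],[0,-0.001,0.045],[0,-0.001,0.045]],"rot":[[0,0,0],[0,0,0],[0,0,0],[0,0,0],[0,0,0]]}'
python3 - <<'E'
from h import *
np.set_printoptions(precision=1,suppress=True)
cs=cams.capture("side");c=cs["color"]
x,y=proj(cs,[648,23,60])[0].astype(int);cv2.imwrite("pics/c.png",cv2.resize(c[y-60:y+60,x-60:x+60],(480,480),interpolation=cv2.INTER_CUBIC));print(x,y)
E
python3 go.py 647.4,22.4,50.6
```

```text
time_s: 13.52
tcp_pos: [647.7, 23.2, 70.4]
eef_rot: [3.141, -0.001, 0.414]
ft_force: [-0.1, 0.7, -1.3]
opening: 54.2
grasp_force: 20.0
291 252
t 13.57 tcp [647.8  23.3  70.7] rot [ 3.141e+00 -1.000e-03  4.140e-01] F [ 0.3 -0.1 -1.5] open 54.7 grip 20.0
647.4,22.4,50.6 travel [-0.0008, 0.0007, 0.0201] rot [0.0002, -0.001, -0.0]
```

View pics/c.png

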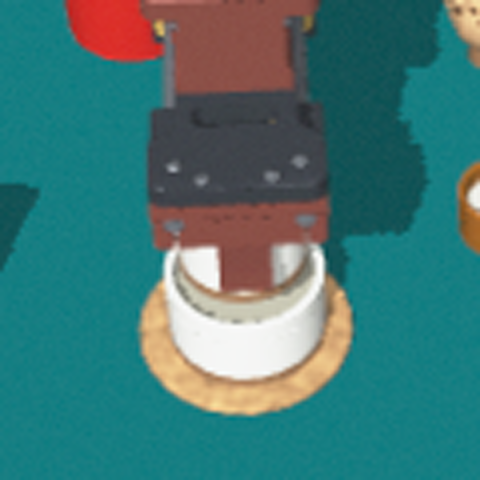

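The medium dish hangs over the recess (crop x≈245 for both). Lowering it until it touches.

```bash
python3 -m creep '{"gripper":[0.5,0.5,0.5,0.5,0.5,0.5],"travel":[[0,0,0.006],[0,0,0.012],[0,0,0.016],[0,0,0.018],[0,0,0.0185],[0,0,0.0185]],"rot":[[0,0,0],[0,0,0],[0,0,0],[0,0,0],[0,0,0],[0,0,0]]}'; python3 -m creep '{"gripper":[0.5,0.5],"travel":[[0,0,0.001],[0,0,0.001]],"rot":[[0,0,0],[0,0,0]]}'
```

```text
time_s: 14.32
tcp_pos: [647.4, 23.2, 51.7]
eef_rot: [3.142, -0.0, 0.414]
ft_force: [0.4, 0.7, -1.2]
opening: 54.9
grasp_force: 20.0
time_s: 14.58
tcp_pos: [647.4, 23.2, 50.7]
eef_rot: [3.142, -0.0, 0.414]
ft_force: [-0.1, 1.0, -1.1]
opening: 54.5
grasp_force: 20.0
```

```bash
python3 -m creep '{"gripper":[0.5,0.5,0.5],"travel":[[0,0,0.001],[0,0,0.001],[0,0,0.001]],"rot":[[0,0,0],[0,0,0],[0,0,0]]}'
```

```text
time_s: 14.95
tcp_pos: [647.4, 23.2, 50.7]
eef_rot: [3.141, -0.0, 0.414]
ft_force: [-2.7, -0.7, 6.3]
opening: 54.8
grasp_force: 20.0
```

```bash
python3 -m creep '{"gripper":[0.7,0.8,1,1,1,1,1,1,1],"travel":[[0,0,0],[0,0,0],[0,0,0],[0,0,0],[0,0,-0.02],[0,0,-0.05],[0,0,-0.09],[0,0,-0.11],[0,0,-0.11]],"rot":[[0,0,0],[0,0,0],[0,0,0],[0,0,0],[0,0,0],[0,0,0],[0,0,0],[0,0,0],[0,0,0]]}'; python3 go.py 432.5,156.1,120
```

```text
time_s: 16.08
tcp_pos: [648.4, 23.3, 161.7]
eef_rot: [3.14, -0.004, 0.414]
ft_force: [0.6, -0.4, 0.6]
opening: 87.4
grasp_force: 0.0
t 16.07 tcp [648.4  23.3 161.7] rot [ 3.14  -0.004  0.414] F [ 0.6 -0.4  0.6] open 87.4 grip 0.0
432.5,156.1,120 travel [-0.1445, -0.2084, 0.0409] rot [0.0013, -0.0035, -0.0]
```

```bash
python3 -m creep '{"gripper":[1,1,1,1,1,1,1,1,1],"travel":[[-0.02,-0.029,0.005],[-0.045,-0.065,0.01],[-0.07,-0.101,0.015],[-0.095,-0.137,0.02],[-0.12,-0.173,0.03],[-0.138,-0.199,0.035],[-0.144,-0.208,0.04],[-0.144,-0.208,0.04],[-0.144,-0.208,0.04]],"rot":[[0,0,0],[0,0,0],[0,0,0],[0,0,0],[0,0,0],[0,0,0],[0,0,0],[0,0,0],[0,0,0]]}'
python3 - <<'E'
from h import *
np.set_printoptions(precision=1,suppress=True)
for n in("side","top"):
    c=cams.capture(n);p=proj(c,[648.5,23,75])[0].astype(int)
    cv2.imwrite(f"pics/d{n}.png",c["color"]); print(p)
    I=c["color"][p[1]-45:p[1]+45,p[0]-45:p[0]+45];cv2.imwrite(f"pics/dd{n}.png",cv2.resize(I,(390,390),interpolation=cv2.INTER_NEAREST))
cv2.imwrite("pics/d.png",np.hstack([cv2.imread("pics/ddside.png"),cv2.imread("pics/ddtop.png")]))
E
python3 go.py 432.5,156.1,14
```

```text
time_s: 17.2
tcp_pos: [433.0, 155.1, 119.6]
eef_rot: [3.141, -0.0, 0.412]
ft_force: [0.7, -0.6, 0.1]
opening: 87.9
grasp_force: 0.0
[291 247]
[262 213]
t 17.30 tcp [433.  155.2 119.7] rot [ 3.141e+00 -1.000e-03  4.120e-01] F [ 0.2  0.4 -0.1] open 88.1 grip 0.0
432.5,156.1,14 travel [-0.0001, -0.0011, 0.1057] rot [0.0001, -0.0006, -0.0]
```

View pics/d.png

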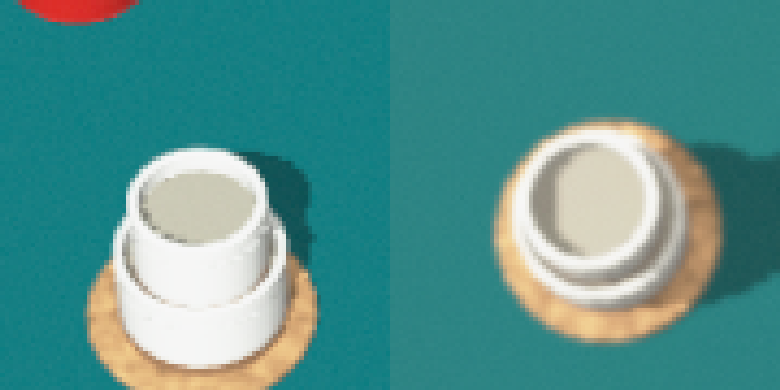

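The medium dish sits level in the recess (side crop rim centre about (197,205); top crop (590,198)). I measure its rim, and grasp the small dish.

```bash
cat >> h.py <<'E'
def toprim(c,I,g,h,r,th=130):
    x,y=proj(c,[*g,h])[0].astype(int);P=plane(c,outline(I,x,y,45,th),h)[:,:2];o=-c["R"].T@c["t"];q=np.array([*g,r])
    for _ in range(10):
        d=q[:2]-o[:2];d/=np.linalg.norm(d);v=P-q[:2];n=np.linalg.norm(v,axis=1)
        q=np.array(circ(P[(v@d>0.25*n)&(abs(n-r)<5)]))
    return q
E
python3 - <<'E'
from h import *
c=cams.capture("side");print(toprim(c,c["color"],(648.5,23),75,27.5).round(1))
E
python3 -m creep '{"gripper":[1,1,1,1,1,0.7,0.5,0.3,0.3,0.3,0.3,0.3],"travel":[[0,-0.001,0.03],[0,-0.001,0.06],[0,-0.001,0.09],[0,-0.001,0.105],[0,-0.001,0.105],[0,-0.001,0.105],[0,-0.001,0.105],[0,-0.001,0.105],[0,-0.001,0.105],[0,-0.001,0.105],[0,-0.001,0.105],[0,-0.001,0.105]],"rot":[[0,0,0],[0,0,0],[0,0,0],[0,0,0],[0,0,0],[0,0,0],[0,0,0],[0,0,0],[0,0,0],[0,0,0],[0,0,0],[0,0,0]]}' 20;python3 go.py
```

```text
[648.6  23.5  27.5]
time_s: 18.85
tcp_pos: [431.5, 156.6, 14.7]
eef_rot: [3.141, -0.0, 0.414]
ft_force: [-0.4, -1.0, 1.6]
opening: 39.1
grasp_force: 20.0
t 18.85 tcp [431.5 156.6  14.7] rot [ 3.141 -0.     0.414] F [-0.4 -1.   1.6] open 39.1 grip 20.0
```

```bash
python3 -m creep '{"gripper":[0.3,0.3,0.3,0.3,0.3,0.3,0.3,0.3],"travel":[[0,0,-0.01],[0,0,-0.03],[0,0,-0.06],[0,0,-0.09],[0,0,-0.115],[0,0,-0.125],[0,0,-0.125],[0,0,-0.125]],"rot":[[0,0,0],[0,0,0],[0,0,0],[0,0,0],[0,0,0],[0,0,0],[0,0,0],[0,0,0]]}'; python3 go.py 647.7,23.1,139
```

```text
time_s: 19.85
tcp_pos: [430.8, 156.3, 138.8]
eef_rot: [-3.142, 0.002, 0.414]
ft_force: [0.3, 0.6, -0.4]
opening: 39.1
grasp_force: 20.0
t 19.85 tcp [430.8 156.3 138.8] rot [-3.142e+00  2.000e-03  4.140e-01] F [ 0.3  0.6 -0.4] open 39.1 grip 20.0
647.7,23.1,139 travel [0.145, 0.2092, -0.0005] rot [-0.0001, 0.0017, -0.0]
```

```bash
python3 -m creep '{"gripper":[0.3,0.3,0.3,0.3,0.3,0.3,0.3,0.3,0.3,0.3,0.3],"travel":[[0.005,0.007,0],[0.02,0.029,0],[0.04,0.058,0],[0.062,0.089,0],[0.084,0.121,0],[0.106,0.153,0],[0.126,0.182,0],[0.14,0.202,0],[0.145,0.209,0],[0.145,0.209,0],[0.145,0.209,0]],"rot":[[0,0,0],[0,0,0],[0,0,0],[0,0,0],[0,0,0],[0,0,0],[0,0,0],[0,0,0],[0,0,0],[0,0,0],[0,0,0]]}'; python3 go.py 647.7,23.1,95
```

```text
time_s: 21.22
tcp_pos: [647.3, 24.6, 139.4]
eef_rot: [-3.141, 0.001, 0.415]
ft_force: [0.3, -0.8, -0.8]
opening: 38.8
grasp_force: 20.0
t 21.23 tcp [647.3  24.6 139.4] rot [-3.141e+00  1.000e-03  4.150e-01] F [ 0.3 -0.8 -0.8] open 38.8 grip 20.0
647.7,23.1,95 travel [-0.0002, 0.0016, 0.0444] rot [-0.0007, 0.0007, -0.0]
```

```bash
python3 -m creep '{"gripper":[0.3,0.3,0.3,0.3,0.3],"travel":[[0,0.001,0.015],[0,0.001,0.035],[0,0.001,0.044],[0,0.001,0.044],[0,0.001,0.044]],"rot":[[0,0,0],[0,0,0],[0,0,0],[0,0,0],[0,0,0]]}'
python3 - <<'E'
from h import *
cs=cams.capture("side");c=cs["color"]
x,y=proj(cs,[648,23,85])[0].astype(int);cv2.imwrite("pics/e.png",cv2.resize(c[y-60:y+60,x-60:x+60],(480,480),interpolation=cv2.INTER_CUBIC))
E
python3 go.py 647.7,23.1,79.7
```

```text
time_s: 21.85
tcp_pos: [649.0, 22.8, 95.9]
eef_rot: [3.141, -0.001, 0.414]
ft_force: [-0.1, -1.2, -0.5]
opening: 39.2
grasp_force: 20.0
t 21.90 tcp [649.1  22.8  96.2] rot [ 3.141e+00 -1.000e-03  4.140e-01] F [ 0.2  0.1 -1. ] open 38.5 grip 20.0
647.7,23.1,79.7 travel [-0.0012, -0.0008, 0.0165] rot [0.0002, -0.001, -0.0]
```

View pics/e.png

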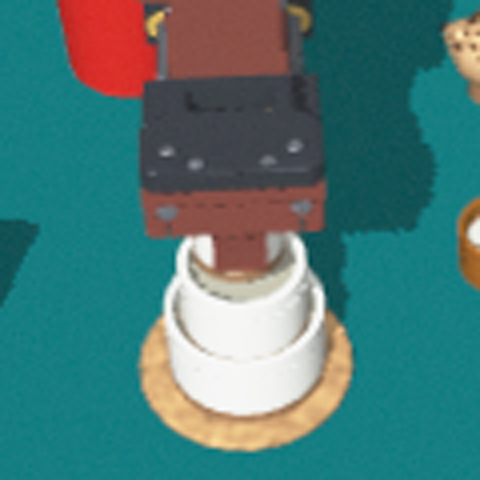

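The small dish is over the recess (crop x≈238, against 241 for the recess). Lowering.

```bash
python3 -m creep '{"gripper":[0.3,0.3,0.3,0.3,0.3],"travel":[[-0.001,-0.0005,0.006],[-0.001,-0.0005,0.012],[-0.001,-0.0005,0.0155],[-0.001,-0.0005,0.0155],[-0.001,-0.0005,0.0155]],"rot":[[0,0,0],[0,0,0],[0,0,0],[0,0,0],[0,0,0]]}'; python3 -m creep '{"gripper":[0.3,0.3,0.3],"travel":[[0,0,0.001],[0,0,0.001],[0,0,0.001]],"rot":[[0,0,0],[0,0,0],[0,0,0]]}'
```

```text
time_s: 22.52
tcp_pos: [647.5, 22.7, 80.1]
eef_rot: [3.142, 0.0, 0.414]
ft_force: [-0.5, -1.5, -1.8]
opening: 38.9
grasp_force: 20.0
time_s: 22.9
tcp_pos: [647.6, 22.7, 79.8]
eef_rot: [3.141, -0.0, 0.414]
ft_force: [-2.3, -0.7, 5.6]
opening: 38.6
grasp_force: 20.0
```

```bash
python3 -m creep '{"gripper":[0.5,0.6,0.75,0.75,0.75,0.75,0.8,0.8,0.8,0.8],"travel":[[0,0,0],[0,0,0],[0,0,0],[0,0,0],[0,0,-0.02],[0,0,-0.05],[0,0,-0.08],[-0.05,0.02,-0.09],[-0.11,0.04,-0.09],[-0.16,0.06,-0.09]],"rot":[[0,0,0],[0,0,0],[0,0,0],[0,0,0],[0,0,0],[0,0,0],[0,0,0],[0,0,0],[0,0,0],[0,0,0]]}'
python3 - <<'E'
from h import *
np.set_printoptions(precision=1,suppress=True)
ct=cams.capture("top");cs=cams.capture("side")
print("small rim",toprim(cs,cs["color"],(648.4,23),103,19.5),toprim(ct,ct["color"],(648.4,23),103,19.5))
# hedgehog outline, R channel
pt=outline(ct["color"],383,245,30,75);ps=outline(cs["color"],355,196,30,75)
for h in (20,26,30):
    for n,c,p in(("top",ct,pt),("side",cs,ps)):
        P=plane(c,p,h)[:,:2].astype(np.float32);print(h,n,cv2.minAreaRect(P))
# foot: side-view pixel base
f=(355-30+(573-390)/6.5,196-30+285/6.5);print("foot front",f,plane(cs,[f],0))
T=ct["color"];
a=cv2.resize(T[205:285,343:423],(400,400),interpolation=cv2.INTER_CUBIC)
q=((pt-[343,205]+.5)*5-.5).astype(np.int32);cv2.polylines(a,[q],1,(0,0,255))
b=cs["color"][156:236,315:395];b=cv2.resize(b,(400,400),interpolation=cv2.INTER_CUBIC)
q=((ps-[315,156]+.5)*5-.5).astype(np.int32);cv2.polylines(b,[q],1,(0,0,255))
cv2.imwrite("pics/f.png",np.hstack([a,b]))
E
python3 go.py
```

```text
time_s: 24.15
tcp_pos: [524.0, -97.9, 170.8]
eef_rot: [3.14, -0.001, 0.414]
ft_force: [0.2, 0.5, 0.8]
opening: 70.3
grasp_force: 0.0
small rim [648.7  22.8  19.4] [0. 0. 0.]
20 top ((599.9705200195312, -188.8789520263672), (111.25804901123047, 110.1148910522461), 89.08456420898438)
20 side ((598.5734252929688, -198.02476501464844), (55.46579360961914, 76.86358642578125), 37.063011169433594)
26 top ((599.131103515625, -188.00885009765625), (110.49154663085938, 109.35631561279297), 89.08454132080078)
26 side ((596.878662109375, -191.69635009765625), (55.017295837402344, 76.24207305908203), 37.063087463378906)
30 top ((598.5715942382812, -187.42877197265625), (109.98054504394531, 108.85059356689453), 89.08453369140625)
30 side ((595.7490844726562, -187.47744750976562), (54.71839141845703, 75.82775115966797), 37.06308364868164)
foot front (353.15384615384613, 209.84615384615384) [[ 597.6 -175.1    0. ]]
t 24.25 tcp [ 521.2 -102.1  170.3] rot [3.139e+00 3.000e-03 4.060e-01] F [ 0.9 -0.3  0.2] open 70.2 grip 0.0
```

View pics/f.png

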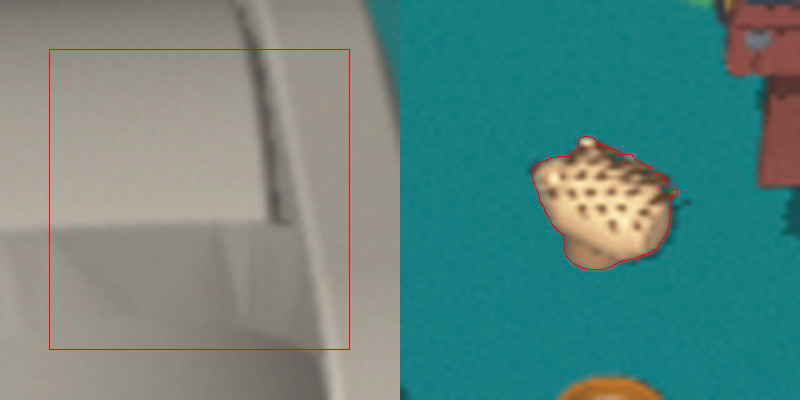

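The arm blocks the top view, and the side view gives a clean hedgehog outline with its foot at the bottom (crop about (598,268)). The hedgehog hasn't moved, so I use the first top picture and the foot arc.

Run:
```python
from h import *
from scipy.optimize import least_squares
np.set_printoptions(precision=1,suppress=True)
ct=cams.capture("top");cs=cams.capture("side")
T=cv2.imread("pics/top0.png");S=cs["color"]
pt=outline(T,383,245,30,75);ps=outline(S,355,196,30,75)
P=plane(ct,pt,26)[:,:2].astype(np.float32)
print("rect",cv2.minAreaRect(P))
M=cv2.moments(P.reshape(-1,1,2));c=np.array([M["m10"],M["m01"]])/M["m00"]
ang=.5*np.arctan2(2*M["mu11"],M["mu20"]-M["mu02"]);print("centroid",c,"axis",ang)
for a in (ang,ang+.1,ang-.1):
    u=np.array([np.cos(a),np.sin(a)]);v=np.array([-u[1],u[0]])
    s=(P-c)@u;w=(P-c)@v
    out=[]
    for sg in(1,-1):
        k=(w*sg>8)&(abs(s+0)<16);f=np.polyfit(s[k],w[k],1);out+=[f.round(3)]
    print("a",round(float(a),3),"len",s.min(),s.max(),"edges slope/offset",out)
q=ps[(ps[:,1]>205)&(ps[:,0]<358.5)&(ps[:,0]>347.5)]
F=plane(cs,q,0)[:,:2]
r=least_squares(lambda x:np.hypot(*(F-x).T)-12,F.mean(0)+[0,-10]);print("foot",r.x,"res",r.fun.std(),len(F),"free",circ(F))
```

```text
rect ((600.73388671875, -187.15199279785156), (39.00536346435547, 61.776702880859375), 76.0510025024414)
centroid [ 598.9 -187. ] axis -0.32799522947756354
a -0.328 len -28.887460201552056 32.77303502175605 edges slope/offset [array([-0. , 18.6]), array([  0.1, -18.3])]
a -0.228 len -29.050005966745935 32.72947894314405 edges slope/offset [array([-0.1, 18.8]), array([ -0. , -18.2])]
a -0.428 len -28.937744898166887 32.61830163283568 edges slope/offset [array([ 0.1, 18.7]), array([  0.2, -18.5])]
foot [ 600.9 -187.5] res 0.14132129486652165 100 free (np.float64(600.8875882508885), np.float64(-187.58163611300608), np.float64(12.047964520946389))
```

The foot is at (600.9,-187.5) (fitted radius 12.05), agreeing with the body centre; its axis is at about -0.28 rad. Turning and moving over it.

```bash
python3 go.py 600.9,-187.5,100,-0.28
```

```text
t 24.35 tcp [525.4 -97.4 170.7] rot [ 3.14e+00 -2.00e-03  4.12e-01] F [ 0.6 -0.9  0.4] open 70.3 grip 0.0
600.9,-187.5,100,-0.28 travel [0.033, 0.1127, 0.0709] rot [0.0007, -0.0022, 0.6917]
```

```bash
python3 -m creep '{"gripper":[0.75,0.75,0.75,0.75,0.75,0.75,0.75,0.75],"travel":[[0.006,0.02,0.01],[0.012,0.045,0.02],[0.018,0.065,0.03],[0.025,0.085,0.045],[0.03,0.1,0.06],[0.033,0.113,0.07],[0.033,0.113,0.07],[0.033,0.113,0.07]],"rot":[[0,0,0.13],[0,0,0.28],[0,0,0.43],[0,0,0.56],[0,0,0.66],[0,0,0.692],[0,0,0.692],[0,0,0.692]]}'; python3 -m creep '{"gripper":[0.75,0.75],"travel":[[0,0,0],[0,0,0]],"rot":[[0,0,0],[0,0,0]]}' >/dev/null; python3 go.py 600.9,-187.5,10,-0.28
```

```text
time_s: 25.35
tcp_pos: [601.1, -185.9, 99.7]
eef_rot: [-3.141, -0.0, -0.276]
ft_force: [0.2, -0.6, 0.1]
opening: 66.1
grasp_force: 0.0
t 25.60 tcp [ 600.9 -186.4   99.7] rot [-3.141e+00 -1.000e-03 -2.780e-01] F [-0.5 -0.9 -0.3] open 66.1 grip 0.0
600.9,-187.5,10,-0.28 travel [0.0002, 0.001, 0.0897] rot [-0.0002, -0.0007, 0.0024]
```

```bash
python3 -m creep '{"gripper":[0.75,0.75,0.75,0.75,0.75,0.6,0.5,0.4,0.3,0.3,0.3,0.3],"travel":[[0,0.001,0.03],[0,0.001,0.06],[0,0.001,0.08],[0,0.001,0.0895],[0,0.001,0.0895],[0,0.001,0.0895],[0,0.001,0.0895],[0,0.001,0.0895],[0,0.001,0.0895],[0,0.001,0.0895],[0,0.001,0.0895],[0,0.001,0.0895]],"rot":[[0,0,0],[0,0,0],[0,0,0],[0,0,0],[0,0,0],[0,0,0],[0,0,0],[0,0,0],[0,0,0],[0,0,0],[0,0,0],[0,0,0]]}' 20;python3 go.py
```

```text
time_s: 27.1
tcp_pos: [600.8, -187.8, 10.1]
eef_rot: [3.142, -0.001, -0.278]
ft_force: [-1.1, -0.0, 5.3]
opening: 35.2
grasp_force: 20.0
t 27.10 tcp [ 600.8 -187.8   10.1] rot [ 3.142e+00 -1.000e-03 -2.780e-01] F [-1.1 -0.   5.3] open 35.2 grip 20.0
```

```bash
python3 -m creep '{"gripper":[0.3,0.3,0.3,0.3,0.3,0.3,0.3,0.3,0.3],"travel":[[0,0,-0.008],[0,0,-0.025],[0,0,-0.05],[0,0,-0.08],[0,0,-0.11],[0,0,-0.135],[0,0,-0.15],[0,0,-0.15],[0,0,-0.15]],"rot":[[0,0,0],[0,0,0],[0,0,0],[0,0,0],[0,0,0],[0,0,0],[0,0,0],[0,0,0],[0,0,0]]}'; python3 go.py 648.5,22.9,160
```

```text
time_s: 28.22
tcp_pos: [599.8, -187.5, 158.7]
eef_rot: [3.142, 0.002, -0.278]
ft_force: [0.5, 0.8, -0.6]
opening: 35.3
grasp_force: 20.0
t 28.23 tcp [ 599.8 -187.5  158.7] rot [ 3.142e+00  2.000e-03 -2.780e-01] F [ 0.5  0.8 -0.6] open 35.3 grip 20.0
648.5,22.9,160 travel [-0.011, -0.2156, -0.0013] rot [0.0001, 0.0016, 0.0]
```

```bash
python3 -m creep '{"gripper":[0.3,0.3,0.3,0.3,0.3,0.3,0.3,0.3,0.3,0.3,0.3,0.3],"travel":[[-0.0005,-0.008,0],[-0.001,-0.03,0],[-0.003,-0.058,0],[-0.004,-0.086,0],[-0.006,-0.114,0],[-0.007,-0.142,0],[-0.009,-0.17,0],[-0.01,-0.194,0],[-0.011,-0.21,0],[-0.011,-0.2155,0],[-0.011,-0.2155,0],[-0.011,-0.2155,0]],"rot":[[0,0,0],[0,0,0],[0,0,0],[0,0,0],[0,0,0],[0,0,0],[0,0,0],[0,0,0],[0,0,0],[0,0,0],[0,0,0],[0,0,0]]}'; python3 -m creep '{"gripper":[0.3,0.3],"travel":[[0,0,0],[0,0,0]],"rot":[[0,0,0],[0,0,0]]}' >/dev/null; python3 go.py 648.5,22.9,120
```

```text
time_s: 29.72
tcp_pos: [649.0, 21.2, 159.6]
eef_rot: [3.141, -0.0, -0.28]
ft_force: [-0.9, 0.3, -0.4]
opening: 35.6
grasp_force: 20.0
t 29.98 tcp [649.1  21.9 159.7] rot [ 3.141 -0.    -0.279] F [ 0.2 -0.1 -0.2] open 35.4 grip 20.0
648.5,22.9,120 travel [-0.0008, -0.0008, 0.0397] rot [0.0002, -0.0001, -0.0]
```

```bash
python3 -m creep '{"gripper":[0.3,0.3,0.3,0.3,0.3,0.3],"travel":[[-0.0005,-0.0005,0.01],[-0.0005,-0.0005,0.025],[-0.0005,-0.0005,0.038],[-0.0005,-0.0005,0.041],[-0.0005,-0.0005,0.041],[-0.0005,-0.0005,0.041]],"rot":[[0,0,0],[0,0,0],[0,0,0],[0,0,0],[0,0,0],[0,0,0]]}'
python3 - <<'E'
from h import *
cs=cams.capture("side");c=cs["color"]
x,y=proj(cs,[648,23,110])[0].astype(int);cv2.imwrite("pics/g.png",cv2.resize(c[y-60:y+60,x-60:x+60],(480,480),interpolation=cv2.INTER_CUBIC))
E
python3 go.py 648.5,22.9,106.1
```

```text
time_s: 30.72
tcp_pos: [649.2, 23.3, 119.1]
eef_rot: [-3.141, -0.001, -0.278]
ft_force: [-0.3, -0.6, 0.0]
opening: 35.6
grasp_force: 20.0
t 30.77 tcp [649.2  23.3 119.2] rot [-3.141e+00 -1.000e-03 -2.780e-01] F [ 0.5 -0.4 -0.2] open 35.3 grip 20.0
648.5,22.9,106.1 travel [-0.0006, 0.0006, 0.0131] rot [-0.0004, -0.001, 0.0]
```

View pics/g.png

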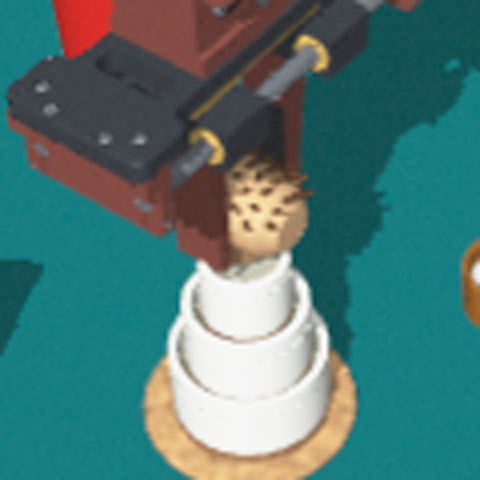

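The hedgehog is over the small dish; its foot is hidden by the finger. Lowering to contact.

```bash
python3 -m creep '{"gripper":[0.3,0.3,0.3,0.3,0.3],"travel":[[-0.0005,0.0005,0.005],[-0.0005,0.0005,0.01],[-0.0005,0.0005,0.012],[-0.0005,0.0005,0.012],[-0.0005,0.0005,0.012]],"rot":[[0,0,0],[0,0,0],[0,0,0],[0,0,0],[0,0,0]]}'; python3 -m creep '{"gripper":[0.3,0.3,0.3],"travel":[[0,0,0.001],[0,0,0.001],[0,0,0.001]],"rot":[[0,0,0],[0,0,0],[0,0,0]]}'
```

```text
time_s: 31.4
tcp_pos: [648.2, 22.8, 106.7]
eef_rot: [-3.142, -0.0, -0.278]
ft_force: [1.8, -0.0, -0.4]
opening: 35.3
grasp_force: 20.0
time_s: 31.78
tcp_pos: [648.4, 22.8, 106.1]
eef_rot: [-3.141, -0.001, -0.278]
ft_force: [-0.9, 0.6, 5.3]
opening: 35.3
grasp_force: 20.0
```

Contact at the expected height. Releasing slowly, then straight up and away.

```bash
python3 -m creep '{"gripper":[0.45,0.5,0.55,0.6,0.65,0.65,0.65,0.65,0.65,0.65],"travel":[[0,0,0],[0,0,0],[0,0,0],[0,0,0],[0,0,0],[0,0,-0.02],[0,0,-0.05],[0,0,-0.08],[0,0,-0.1],[0,0,-0.1]],"rot":[[0,0,0],[0,0,0],[0,0,0],[0,0,0],[0,0,0],[0,0,0],[0,0,0],[0,0,0],[0,0,0],[0,0,0]]}'; python3 -m creep '{"gripper":[0.65,0.65,0.65,0.65,0.65,0.65,0.65],"travel":[[-0.03,0,0],[-0.07,0.03,0],[-0.11,0.08,0],[-0.14,0.13,0],[-0.16,0.18,0],[-0.16,0.23,0],[-0.16,0.23,0]],"rot":[[0,0,0],[0,0,0],[0,0,0],[0,0,0],[0,0,0],[0,0,0],[0,0,0]]}'
python3 - <<'E'
from h import *
cs=cams.capture("side");c=cs["color"];ct=cams.capture("top")["color"]
x,y=proj(cs,[648,23,80])[0].astype(int)
cv2.imwrite("pics/z.png",np.hstack([cv2.resize(c[y-60:y+60,x-60:x+60],(400,400)),cv2.resize(ct[:,60:540],(400,400))]))
E
```

```text
time_s: 33.02
tcp_pos: [649.7, 23.0, 208.8]
eef_rot: [-3.14, -0.005, -0.278]
ft_force: [-0.2, 0.8, -0.8]
opening: 56.9
grasp_force: 0.0
time_s: 33.9
tcp_pos: [429.1, -157.8, 205.4]
eef_rot: [3.141, 0.001, -0.285]
ft_force: [-0.1, 0.2, -0.3]
opening: 57.2
grasp_force: 0.0
```

View pics/z.png

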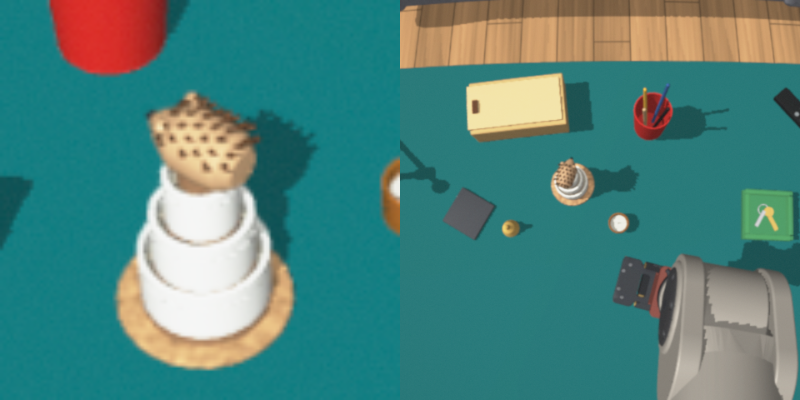

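The tower stands complete and level on the cork (side crop, hedgehog on top at (205,140)), the gripper is clear and the bystanders are unmoved.

```bash
python3 -m creep '{"gripper":[0.65,0.65],"travel":[[0,0,0],[0,0,0]],"rot":[[0,0,0],[0,0,0]]}'>/dev/null; python3 -c "
from bench import manip;print(manip.finish_job())"
```

```text
the job is handed in; nothing more can be done
None
```

The tower is built on the cork coaster in the order asked (large, medium and small dish, then the hedgehog); the gripper had let go and was clear, the other things looked unmoved, and I handed the job in at about 34 s.

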